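# Seat the spin-lock collar on the upright dumbbell

## Task

On the upright dumbbell with the orange wing collar the collar sits crooked on its thread: turn it backwards (anticlockwise from above) past the thread start, to about the yellow dot, so that it clicks down onto the thread, then turn it forwards (clockwise) until its white pointer is at the green dot or a little past it, and let go. Leave the collar of the other dumbbell as it is.

Things in the scene. Friction and masses are not known exactly. Their poses are not given: they have to be found in the camera images.
- orange_grip (a point): Centre of the orange collar's wing, on its vertical axis, 16 mm below the wing's top. Wing: bar 60 long, 16 thick, 44 mm tall; below it a round flange 46 mm across, its top 28 mm below this point. It tops a chrome dumbbell fixed upright; the top plate (96 mm across) is 50 mm below this point. x: along the wing to its white end (pointer); y: across it, the way to grip; z up.
- orange_turn (a joint): Turn of the orange collar, rad, growing clockwise from above (forwards). Starts at 0.3 to 0.6; stops at -0.65 and 1.45. Yellow dot on the top plate: -0.35; green dot: 1.1. While up, it jams forwards at about 0.8; below -0.15 it is past the thread start and can drop. Once down it turns freely (0.05 N m friction) to 1.45 and stays where left.
- orange_drop (a joint): How far the orange collar has dropped, m: 0 at the start (up on the thread's crest), 0.009 when clicked down. It falls by its own weight (0.26 kg) when let go past the thread start; while gripped the hand must take it 9 mm straight down there. Turned forwards before it is fully down, it catches on the crest near 0. It cannot be lifted off.
- blue_tip (a point): White end of the wing of the blue collar on the other dumbbell, 28 mm from its axis, half-way up the wing. Same shape as the orange one, but already down and tight (turn 0.95 to 1.3): leave it alone. The dumbbells stand at least 0.26 m apart, one on either side of the robot's centre line.
There are look-alikes about, which are no part of the job. What is shaped like the part that bears orange_grip but purple is not meant.

How it is judged:
By the outcome, as a careful person would: the job done as asked, in the order asked, and still so for the second after the job is handed in, with the robot touching nothing.
It also fails if it takes over 38 s, if anything falls off the work surface, if the arm or the gripper's body presses on something with over 40 N, if the wrist force passes 120 N, or if a joint passes its speed limit or range.

## Robot

A 6-joint arm with a two-finger parallel gripper is mounted at the origin on the work surface. World frame = base frame: x ahead of the robot, y to its left, z up, the work surface at z = 0. Lengths are in m, angles in rad, forces in N, time in s.
With the tool pointing down it reaches from about 0.35 to 0.975 m from the base axis. Payload 17.4 kg.
Tool frame: the origin (TCP) lies midway between the tips of the shut fingers; the grasp point (between the pads) lies 19 mm behind it (robot.grip_depth is the z of the grasp point in the tool frame, in m); z points along the fingers, y is the direction in which the jaws open and shut (so a half turn about z gives the same grasp; the last joint's range is limited). The gripper opens to 85 mm and grips with 20 to 120 N. Pads are 22 mm wide; open, the fingers measure 114 mm over their backs; the gripper's body (76 mm by 85 mm) begins 54 mm behind the grasp point. The pads swing forward as they close: fully open they stand 13 mm farther back than shut.
Start: joints at [-1.155, 0.116, 1.442, -0, 1.584, -0.038], TCP at [0.296, -0.607, 0.231] pointing down, gripper open.
Joint ranges: [-2.83, 2.83], [-0.83, 2.19], [0.07, 2.5], [-1.14, 4.28], [0.01, 3], [-2.97, 2.97]. Speed limits (rad/s): [1.89, 1.89, 2.22, 3.14, 3.14, 3.14].

## Interface

Orientations are given as a unit quaternion [w, x, y, z].
In Python, from plant import robot gives the robot as it stands.
- The arm moves only by the shell command python3 -m creep 'ROWS' [OPENING] [FORCE]. ROWS is JSON, a list of rows, each a list of 2 entries, a list of its own where there are three numbers: the shift along the tool's x, y, z in m, then the turn about the tool's z in rad. A call has exactly 8 rows; each row is the pose to reach, as a shift and turn from the pose commanded when the call began, along the tool's axes at that moment; what a row does not reach only later rows make up. A row lasts 1/8 s, in which the tool goes at most 62.5 mm and 10.7 degrees, less where a joint would pass 70% of its speed; a pose out of reach is approached as far as the arm can. A call with a gripper value outside its range is refused whole. OPENING is the closure, from -1 (fully open) to 1 (shut), set as the call begins (- or left out, the last holds). The fingers move at their own pace and stop on an object; FORCE is the grip in N (left out, the last holds). Time passes only in rows, so rows that repeat a pose let the fingers close, or fill a call up. It gives the time, the measured TCP pose, the force and the opening at its end, in the units of the state.
- robot.sense(): the state, without advancing time (a new reading comes with each control period).
- robot.read_camera(name): name is "scene" or "top"; returns a dict with "frame" (420x560x3 uint8, blue, green, red), "mtx" (3x3 intrinsics, pixels), "position" and "orientation" of the camera in the world. Camera axes: x right, y up, looking along -z (the intrinsics and any distortion apply to the point x, -y, -z); pixel columns grow to the right and rows downward; lengths in m; the calibration is good to about 2 mm. A picture is of the moment at which its call begins. There is no depth.
- robot.close_job(): hands the job in, once; it reports no verdict.
The state is a dict: "clock": time; "joint_positions": joint angles; "joint_velocities": joint speeds; "tau": joint torques, N m; "tcp_pos": TCP position; "orientation": TCP orientation; "wrist_force": force on the tool from outside, world axes, zero at the start; "moment": the same for the moment, N m; "opening": opening from 0.0 (shut) to 1.0 (fully open).
Only numpy, scipy, OpenCV 4.12 (cv2) and the standard library are available. Lean on these libraries where they do the work, as an engineer would, in place of code of your own. Each camera call takes 0.05 s, during which the arm holds its last target. There are 200 camera calls.

## Working session

There is one attempt and no reset: what is moved stays moved. The work goes in short steps, Python scripts to look and compute and a shell command to move; the robot and the scene stay as the last step left them, time stands still between calls to the robot, and variables do not carry over. Pictures are saved under pics/ and viewed, about 8 in all and at most 12, crops included, and the job is handed in when it is done.

```bash
mkdir -p pics; ls; python3 - <<'E'
from plant import robot
import cv2, numpy as np
for n in ("scene","top"):
    d=robot.read_camera(n); cv2.imwrite(f"pics/{n}0.png",d["frame"]); print(n,np.round(d["mtx"],1).tolist(),d["position"],d["orientation"],[k for k in d])
s=robot.sense(); print(s["clock"],s["tcp_pos"],s["orientation"],s["opening"])
a=cv2.imread("pics/scene0.png");b=cv2.imread("pics/top0.png")
cv2.imwrite("pics/both0.png",cv2.resize(np.vstack([a,b]),None,fx=.714,fy=.714))
E
```

```text
pics
scene [[428.1, 0.0, 284.0], [0.0, 428.1, 201.3], [0.0, 0.0, 1.0]] [0.93460379 0.01699214 0.88653239] [0.64848995 0.18531495 0.19393975 0.71239492] ['frame', 'mtx', 'position', 'orientation']
top [[534.5, 0.0, 279.3], [0.0, 534.5, 210.3], [0.0, 0.0, 1.0]] [0.38003657 0.01665182 1.17844503] [-0.70180873 -0.0354393   0.03767205  0.71048532] ['frame', 'mtx', 'position', 'orientation']
0.1 [ 0.29581695 -0.60655648  0.23065456] [-5.04208200e-04  9.74376272e-01  2.24923585e-01 -8.89214705e-05] 1.0009671890424847
```

View pics/top0.png

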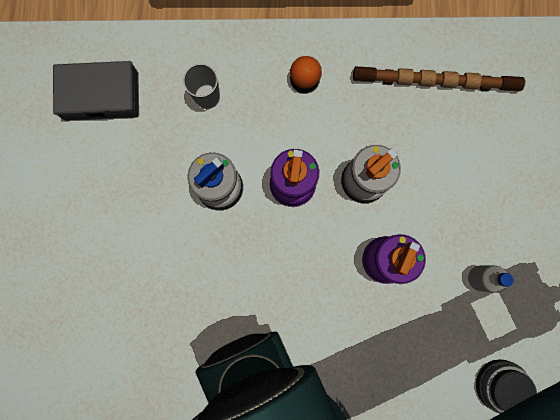

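View pics/scene0.png

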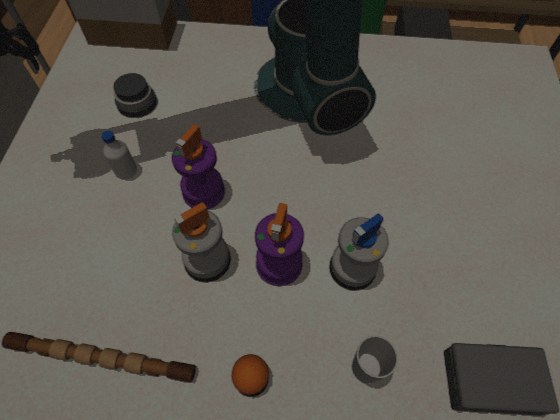

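The chrome dumbbells are at top (377,168) with the orange wing and (213,180) with the blue one. Those at (295,170) and (407,258) have orange wings on purple bodies, so they are look-alikes. The chrome orange one (scene ~(198,225)) is the target. I'll confirm it in a crop and triangulate.

```bash
cat > h.py <<'E'
import numpy as np, cv2
from plant import robot
from scipy.spatial.transform import Rotation as R
def Rm(q): return R.from_quat([q[1],q[2],q[3],q[0]]).as_matrix()
def ray(d,u,v):
    K=d["mtx"]; c=np.array([(u-K[0,2])/K[0,0],-(v-K[1,2])/K[1,1],-1.]); r=Rm(d["orientation"])@c
    return np.array(d["position"]),r/np.linalg.norm(r)
def plane(d,p,z):
    o,r=ray(d,*p); return o+r*(z-o[2])/r[2]
def tri(d1,p1,d2,p2):
    o1,r1=ray(d1,*p1);o2,r2=ray(d2,*p2)
    s=np.linalg.lstsq(np.c_[r1,-r2],o2-o1,rcond=None)[0]
    a=o1+s[0]*r1;b=o2+s[1]*r2; return (a+b)/2,np.linalg.norm(a-b)
def proj(d,P):
    c=Rm(d["orientation"]).T@(np.array(P)-d["position"]);K=d["mtx"]
    return K[0,0]*c[0]/-c[2]+K[0,2],K[1,1]*-c[1]/-c[2]+K[1,2]
def blobs(f,lo,hi,box,mina=4):
    x0,y0,x1,y1=box
    m=cv2.inRange(cv2.cvtColor(f[y0:y1,x0:x1],cv2.COLOR_BGR2HSV),lo,hi)
    n,_,st,c=cv2.connectedComponentsWithStats(m)
    return [(np.round(c[i]+[x0,y0],1).tolist(),int(st[i,4])) for i in range(1,n) if st[i,4]>=mina]
COL=dict(orange=((5,150,60),(17,255,255)),yellow=((22,120,90),(34,255,255)),green=((45,120,50),(80,255,255)),white=((0,0,150),(180,60,255)))
E
python3 - <<'E'
from h import *
D={n:robot.read_camera(n) for n in("scene","top")}
B=dict(scene=(165,195,240,285),top=(335,135,410,210))
out=[]
for n in D:
    f=D[n]["frame"];x0,y0,x1,y1=B[n]
    for c in COL: print(n,c,blobs(f,*COL[c],B[n]))
    out.append(cv2.resize(f[y0:y0+75,x0:x1],(400,400),interpolation=cv2.INTER_CUBIC))
cv2.imwrite("pics/crop1.png",np.hstack(out))
E
```

```text
scene orange [([193.7, 210.8], 192), ([197.6, 229.5], 125)]
scene yellow [([192.8, 245.6], 30)]
scene green [([176.2, 229.6], 14)]
scene white []
top orange [([379.0, 164.9], 439)]
top yellow [([375.5, 149.5], 32)]
top green [([394.7, 164.6], 31)]
top white [([376.8, 169.3], 2793), ([381.5, 147.5], 6), ([356.6, 159.6], 5), ([390.8, 162.0], 4), ([355.0, 164.5], 4), ([362.0, 166.0], 5), ([357.2, 171.5], 22), ([393.2, 173.3], 56), ([376.3, 183.1], 201), ([376.4, 194.4], 5)]
```

View pics/crop1.png

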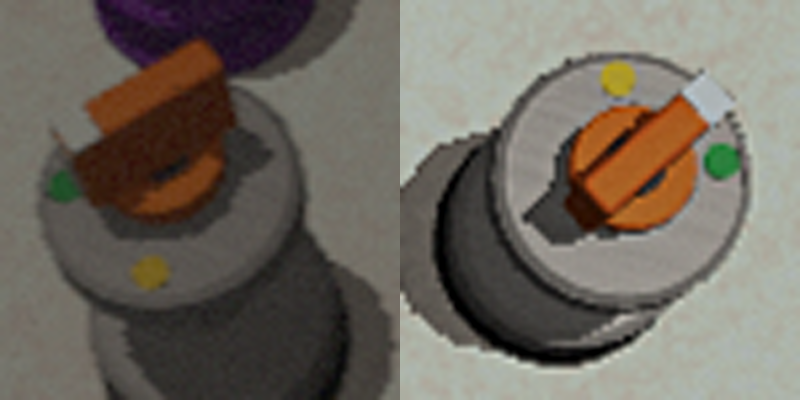

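Crop confirms it: orange wing with a white end on a chrome plate, with a yellow and a green dot. Triangulating the dots, plate and wing top.

```bash
python3 - <<'E'
from h import *
D={n:robot.read_camera(n) for n in("scene","top")}
S,T=D["scene"],D["top"]
s=lambda x,y:(165+(x+.5)/5.333-.5,195+(y+.5)/5.333-.5); t=lambda x,y:(335+(x-399.5)/5.333-.5,135+(y+.5)/5.333-.5)
pts=dict(yellow=((192.8,245.6),(375.5,149.5)),green=((176.2,229.6),(394.7,164.6)),plate=(s(171,196),t(622,178)),
 wtip=(s(64,142),t(720,85)),wend=(s(214,56),t(585,191)))
P={}
for k,(a,b) in pts.items(): P[k],e=tri(S,a,T,b); print(k,P[k].round(4),round(e,4))
zp=np.mean([P[k][2] for k in("yellow","green","plate")]);print("zplate",zp)
c=plane(T,pts["plate"][1],zp);
for k in("yellow","green"):
    q=plane(T,pts[k][1],zp)-c; print(k,np.linalg.norm(q[:2]),np.arctan2(q[1],q[0]))
a=plane(T,pts["wtip"][1],zp+.066);b=plane(T,pts["wend"][1],zp+.066)
print("wing",a,b,(a+b)/2,"len",np.linalg.norm(a-b),"yaw",np.arctan2(*(a-b)[1::-1]),"c",c, plane(S,pts["plate"][0],zp))
st=robot.sense();M=Rm(st["orientation"]);print(M.round(3),st["tcp_pos"],st["clock"])
# fit of dumbbell heights: blue tip
E
```

```text
yellow [ 0.6044 -0.177   0.1488] 0.0006
green [ 0.5741 -0.2146  0.1489] 0.0012
plate [ 0.5694 -0.1786  0.1394] 0.0016
wtip [ 0.5882 -0.1995  0.2118] 0.0021
wend [ 0.5516 -0.1534  0.214 ] 0.0017
zplate 0.14571287862886842
yellow 0.03683322940457743 0.007389892267961264
green 0.03699675389826034 -1.4006100870096594
wing [ 0.58841927 -0.20060951  0.21171288] [ 0.55191366 -0.15288725  0.21171288] [ 0.57016647 -0.17674838  0.21171288] len 0.06008389434836571 yaw -0.917789514275209 c [ 0.568324   -0.17820715  0.14571288] [ 0.5724521  -0.17616465  0.14571288]
[[ 0.899  0.438 -0.   ]
 [ 0.438 -0.899  0.   ]
 [ 0.    -0.    -1.   ]] [ 0.2958834  -0.60661993  0.2310913 ] 0.3
```

Centre is about (0.570, -0.177), plate z 0.147 and wing yaw -0.918 (turn about 0.59, consistent with the dots). The grasp uses tool x yaw 2.22, so q6 stays mid-range. Setting out, staying high.

```bash
python3 -m creep '[[[0,0,-0.04],-0.1],[[0.03,-0.018,-0.06],-0.25],[[0.08,-0.049,-0.06],-0.4],[[0.13,-0.08,-0.06],-0.55],[[0.18,-0.11,-0.06],-0.7],[[0.23,-0.141,-0.06],-0.85],[[0.28,-0.172,-0.06],-1.0],[[0.32,-0.196,-0.06],-1.15]]' -1 60
python3 - <<'E'
from h import *
st=robot.sense();M=Rm(st["orientation"]);p=np.array(st["tcp_pos"]);y=np.arctan2(M[1,0],M[0,0])
print(M.T@(np.array([.570,-.177,.27])-p),"turn",-(2.223-y),st["joint_positions"])
E
```

```text
clock: 1.3
tcp_pos: [0.4984, -0.2882, 0.2915]
orientation: [0.0, 0.693, 0.721, 0.0]
wrist_force: [0.1, -0.0, -0.6]
opening: 0.998
[0.10840271 0.0758077  0.02153846] turn -0.613571342955582 [-5.68680027e-01 -1.09865839e-01  1.57144943e+00  1.12752078e-04
  1.67954760e+00 -6.07300132e-01]
```

```bash
python3 -m creep '[[[0.02,0.014,0.01],-0.15],[[0.05,0.035,0.02],-0.3],[[0.08,0.056,0.02],-0.45],[[0.108,0.076,0.022],-0.6],[[0.108,0.076,0.022],-0.614],[[0.108,0.076,0.022],-0.614],[[0.108,0.076,0.022],-0.614],[[0.108,0.076,0.022],-0.614]]'
python3 - <<'E'
from h import *
o=[]
for n,(x,y) in dict(scene=(140,150),top=(320,100)).items():
    f=robot.read_camera(n)["frame"]; cv2.imwrite(f"pics/{n}2.png",f); o.append(cv2.resize(f[y:y+130,x:x+120],(400,433),interpolation=cv2.INTER_CUBIC))
cv2.imwrite("pics/crop2.png",np.hstack(o))
st=robot.sense();M=Rm(st["orientation"]);print(st["tcp_pos"],np.arctan2(M[1,0],M[0,0]),st["joint_positions"])
E
```

```text
clock: 2.3
tcp_pos: [0.5697, -0.1804, 0.2694]
orientation: [0.0, 0.446, 0.895, -0.0]
wrist_force: [0.1, 0.0, -0.3]
opening: 1.001
[ 0.5697955  -0.18023421  0.26940321] 2.216783853793841 [-3.49032603e-01 -5.97972977e-02  1.55988915e+00 -1.06192822e-05
  1.64133191e+00 -9.95020886e-01]
```

View pics/crop2.png

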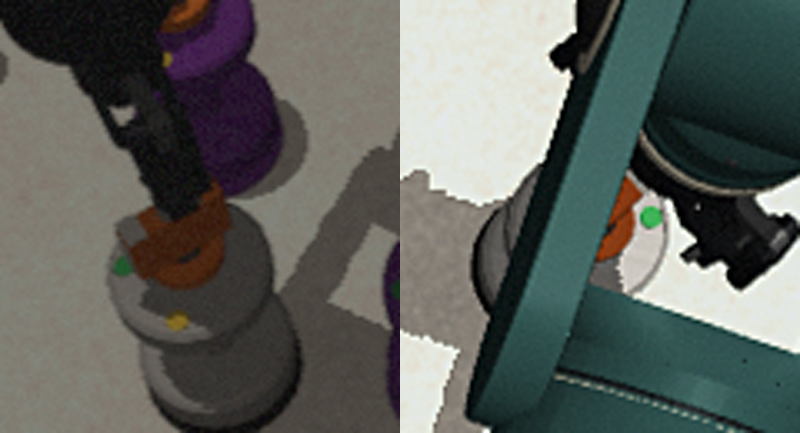

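The view shows the finger straight above the wing at scene crop (185,210), jaws across it. Now descend with a small correction.

```bash
python3 -m creep '[[[0.002,0.002,0.02],0],[[0.002,0.002,0.04],0],[[0.002,0.002,0.06],0],[[0.002,0.002,0.075],0],[[0.002,0.002,0.085],0],[[0.002,0.002,0.09],0],[[0.002,0.002,0.09],0],[[0.002,0.002,0.09],0]]'
python3 - <<'E'
from h import *
f=robot.read_camera("scene")["frame"]; cv2.imwrite("pics/crop3.png",cv2.resize(f[180:300,140:260],(480,480),interpolation=cv2.INTER_CUBIC))
st=robot.sense();M=Rm(st["orientation"]);print(st["tcp_pos"],np.arctan2(M[1,0],M[0,0]),st["wrist_force"],st["moment"])
E
```

```text
clock: 3.4
tcp_pos: [0.5706, -0.1771, 0.1799]
orientation: [0.0, 0.446, 0.895, 0.0]
wrist_force: [-1.2, -0.7, 0.9]
opening: 1.001
[ 0.57059234 -0.17706415  0.17993008] 2.2177922723359424 [-0.64779189 -0.29720742 -0.7890078 ] [0.07993381 0.03407415 0.0377903 ]
```

View pics/crop3.png

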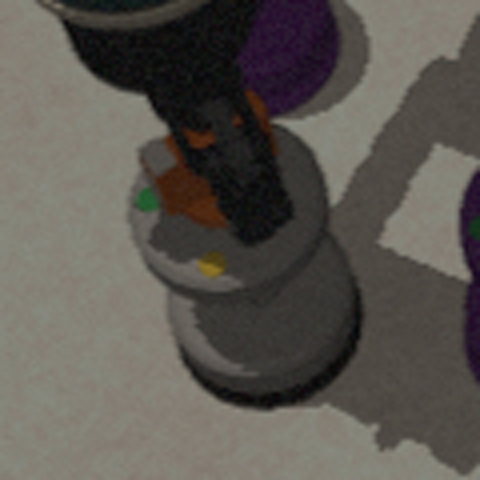

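The near finger stands in front of the wing at crop (260,200), with the wing between the jaws. Closing.

```bash
python3 -m creep '[[[0,0,0],0],[[0,0,0],0],[[0,0,0],0],[[0,0,0],0],[[0,0,0],0],[[0,0,0],0],[[0,0,0],0],[[0,0,0],0]]' 1 40; python3 -c "
from h import *
st=robot.sense();M=Rm(st['orientation']);print(st['tcp_pos'],np.arctan2(M[1,0],M[0,0]),st['wrist_force'],st['moment'],st['opening'])"
```

```text
clock: 4.45
tcp_pos: [0.5691, -0.1775, 0.1793]
orientation: [-0.001, 0.446, 0.895, -0.001]
wrist_force: [-13.1, -3.1, 4.6]
opening: 0.184
[ 0.56912822 -0.17747071  0.17931487] 2.2172608780741863 [-13.11310464  -3.09495622   4.61020299] [-0.47795509  2.3512543  -0.059375  ] 0.18415475006096488
```

Gripped (15.7 mm, the wing's thickness). There's a side load of about 13 N, so I'll ease by 2 mm and then turn back.

```bash
python3 -m creep '[[[0.001,-0.002,0],0],[[0.001,-0.002,0],-0.14],[[0.001,-0.002,0],-0.28],[[0.001,-0.002,0],-0.42],[[0.001,-0.002,0],-0.56],[[0.001,-0.002,0],-0.7],[[0.001,-0.002,0],-0.84],[[0.001,-0.002,0],-0.96]]'; python3 -c "
from h import *
st=robot.sense();M=Rm(st['orientation']);print(st['tcp_pos'],np.arctan2(M[1,0],M[0,0])-np.pi,st['wrist_force'],st['moment'],st['opening'])"
```

```text
clock: 5.45
tcp_pos: [0.5682, -0.1779, 0.179]
orientation: [0.0, -0.02, 1.0, -0.001]
wrist_force: [1.7, -6.5, -2.2]
opening: 0.177
[ 0.56821895 -0.17792312  0.17904627] -6.243007568674507 [ 1.66360364 -6.51902886 -2.21858343] [-0.93669993 -0.25345626 -0.05100593] 0.17738232563878992
```

Yaw is now +0.04, so turn is about -0.36, at the yellow dot. Taking it down 9 mm with the hand.

```bash
python3 -m creep '[[[0,0,0],0],[[0,0,0.0015],0],[[0,0,0.003],0],[[0,0,0.0045],0],[[0,0,0.006],0],[[0,0,0.0075],0],[[0,0,0.009],0],[[0,0,0.009],0]]'; python3 -c "
from h import *
st=robot.sense();M=Rm(st['orientation']);print(st['tcp_pos'],np.arctan2(M[1,0],M[0,0]),st['wrist_force'],st['moment'],st['opening'])"
```

```text
clock: 6.45
tcp_pos: [0.5683, -0.178, 0.1712]
orientation: [0.0, -0.018, 1.0, -0.001]
wrist_force: [-1.6, -4.0, 6.2]
opening: 0.186
[ 0.56832334 -0.17798663  0.17116654] -3.1056475505190875 [-1.58266951 -4.01776865  6.17719949] [-0.68140267  0.42782425  0.04055553] 0.18590845977982573
```

It went down about 8 mm with little force. Open so it settles fully, then look.

```bash
python3 -m creep '[[[0,0,0],0],[[0,0,0],0],[[0,0,0],0],[[0,0,0],0],[[0,0,0],0],[[0,0,0],0],[[0,0,0],0],[[0,0,0],0]]' -1; python3 -c "
from h import *
d=robot.read_camera('scene');f=d['frame']; cv2.imwrite('pics/crop4.png',cv2.resize(f[180:280,150:250],(600,600),interpolation=cv2.INTER_CUBIC))
st=robot.sense();print(st['tcp_pos'],st['wrist_force'],st['moment'],st['opening'])
ax=np.array([.5692,-.1774])
for drop in(0,.009):
  for yaw in (.04,):
    e=np.array([np.cos(yaw),np.sin(yaw)]);n=np.array([-e[1],e[0]])
    for s in(-1,1): print(drop,[np.round((np.array(proj(d,[*(ax+.03*e+s*.008*n),.1475+h-drop]))-[150,180])*6,0) for h in(.066,.022)])
"
```

```text
clock: 7.45
tcp_pos: [0.5682, -0.1774, 0.1703]
orientation: [0.0, -0.018, 1.0, 0.0]
wrist_force: [-0.4, 0.8, -0.1]
opening: 0.996
[ 0.56818024 -0.17739378  0.17029733] [1.19854901 0.78841341 0.58018184] [ 0.02469067 -0.01201325  0.00839982] 1.0007200666196532
0 [array([198., 282.]), array([225., 348.])]
0 [array([252., 285.]), array([276., 351.])]
0.009 [array([203., 296.]), array([230., 361.])]
0.009 [array([257., 299.]), array([281., 364.])]
```

View pics/crop4.png

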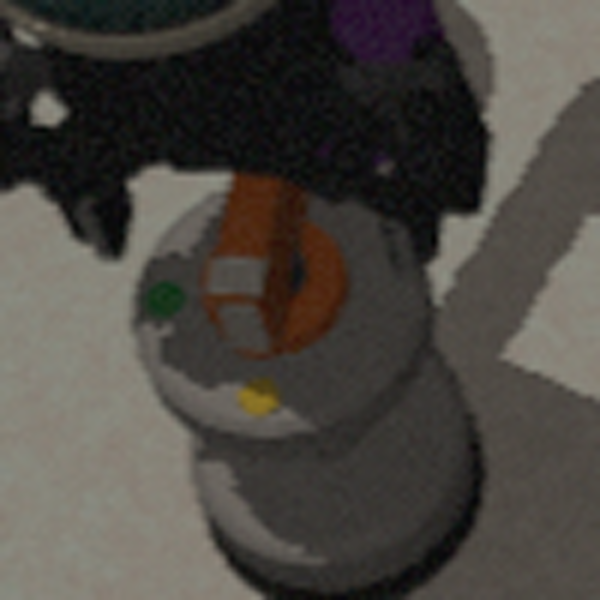

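The front top edge is at crop (204–265, 297), against a prediction of 297 for dropped and 283 for up. So the collar is down, with its pointer at the yellow dot (258,398). Regrip and turn forwards.

```bash
python3 -m creep '[[[0,-0.001,0],0],[[0,-0.001,0],0],[[0,-0.001,0],0],[[0,-0.001,0],0],[[0,-0.001,0],0],[[0,-0.001,0],0],[[0,-0.001,0],0],[[0,-0.001,0],0]]' 1 40; python3 -m creep '[[[0,0,0],0.1],[[0,0,0],0.25],[[0,0,0],0.4],[[0,0,0],0.55],[[0,0,0],0.7],[[0,0,0],0.85],[[0,0,0],1.0],[[0,0,0],1.15]]'; python3 -c "
from h import *
st=robot.sense();M=Rm(st['orientation']);print(st['tcp_pos'],np.arctan2(M[1,0],M[0,0])-np.pi,st['wrist_force'],st['moment'],st['opening'])"
```

```text
clock: 8.5
tcp_pos: [0.5682, -0.1784, 0.1704]
orientation: [0.0, -0.018, 1.0, 0.0]
wrist_force: [-0.1, 0.9, 2.2]
opening: 0.177
clock: 9.5
tcp_pos: [0.5686, -0.1778, 0.1704]
orientation: [0.0, 0.53, 0.848, 0.001]
wrist_force: [2.2, 6.1, 0.5]
opening: 0.18
[ 0.56858079 -0.17778053  0.17039809] -1.1183058195427829 [2.19553528 6.14932301 0.51686101] [ 1.06451627 -0.51349505  0.05325335] 0.1800840324881445
```

```bash
python3 -m creep '[[[0,0,0],0.1],[[0,0,0],0.2],[[0,0,0],0.3],[[0,0,0],0.36],[[0,0,0],0.4],[[0,0,0],0.4],[[0,0,0],0.4],[[0,0,0],0.4]]'; python3 -c "
from h import *
st=robot.sense();M=Rm(st['orientation']);print(np.arctan2(M[1,0],M[0,0])-np.pi,st['moment'])"
python3 -m creep '[[[0,0,0],0],[[0,0,0],0],[[0,0,0],0],[[0,0,0],0],[[0,0,0],0],[[0,0,0],0],[[0,0,0],0],[[0,0,0],0]]' -1
python3 -m creep '[[[0,0,-0.015],0],[[0,0,-0.03],0],[[0,0,-0.05],0],[[0,0,-0.08],0],[[0,0,-0.12],0],[[0,0,-0.16],0],[[0,0,-0.18],0],[[0,0,-0.18],0]]'
python3 -c "
from h import *
d=robot.read_camera('scene');f=d['frame']; cv2.imwrite('pics/crop5.png',cv2.resize(f[180:280,150:250],(600,600),interpolation=cv2.INTER_CUBIC))
ax=np.array([.5692,-.1774])
for drop in(0,.009):
    yaw=-1.5;e=np.array([np.cos(yaw),np.sin(yaw)]);n=np.array([-e[1],e[0]])
    for s in(-1,1): print(drop,[np.round((np.array(proj(d,[*(ax+.03*e+s*.008*n),.1475+h-drop]))-[150,180])*6,0) for h in(.066,.022)])
"
```

```text
clock: 10.5
tcp_pos: [0.5688, -0.1777, 0.1704]
orientation: [0.0, 0.687, 0.727, 0.001]
wrist_force: [5.4, 6.7, 0.7]
opening: 0.181
-1.5134062334062068 [ 0.99892868 -0.83757834 -0.05408296]
clock: 11.5
tcp_pos: [0.5682, -0.1784, 0.1703]
orientation: [0.0, 0.687, 0.727, 0.0]
wrist_force: [0.3, -0.3, -0.9]
opening: 0.998
clock: 12.5
tcp_pos: [0.5684, -0.1785, 0.3516]
orientation: [0.001, 0.687, 0.727, 0.0]
wrist_force: [-0.3, -0.2, -0.4]
opening: 0.998
0 [array([146., 170.]), array([174., 240.])]
0 [array([137., 216.]), array([167., 284.])]
0.009 [array([152., 185.]), array([180., 253.])]
0.009 [array([144., 231.]), array([173., 298.])]
```

View pics/crop5.png

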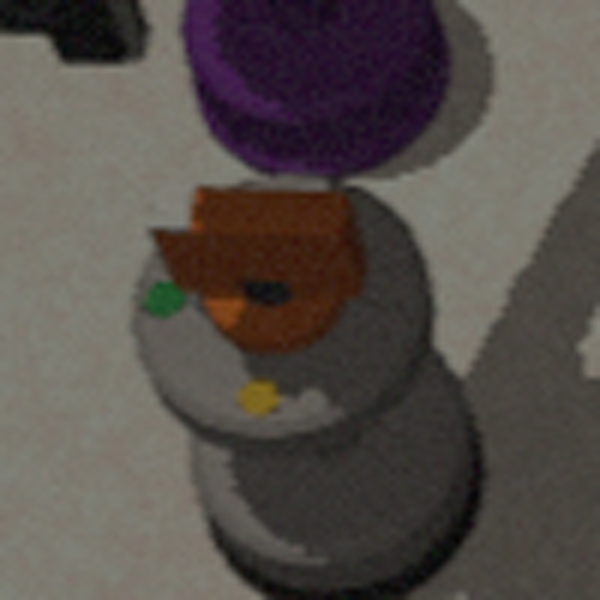

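The white end's corner is at (148,229), matching the dropped prediction of (144,231), with the pointer just past the green dot. The hand is clear, so I'm handing in.

```bash
python3 -c "
from plant import robot
print(robot.close_job())"
```

```text
the job is handed in; nothing more can be done
None
```

The orange collar is down on its thread with its pointer just past the green dot. I've handed the job in at about 12.6 s of the 38 s.

- **What I did:** I gripped the orange wing on the chrome dumbbell and turned it back to about -0.36, at the yellow dot. There I took it down about 8 mm and let go so it could settle. Then I regripped, turned it forwards and let go. The hand finished about 0.18 m above where it let go.
- **Collar down:** Pictures taken after the drop and at the end put the wing's edges where a 9 mm drop should put them. They agreed to within about 1 mm; a collar still up would be out by about 9 mm.
- **Pointer position:** The hand's angle at release gives a turn of about 1.17 to 1.21, past the green dot at 1.1. The range comes from the two dots giving starting angles that differ by 0.04 rad.
- **Forces:** In the readings at the end of each move the wrist force never passed about 14 N, and the turning moment going forwards stayed near 0.05 N m, so nothing jammed.
- **Not checked:** I never went near the blue collar, but I did not photograph it again at the end. No check failed.

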